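# Count two D-rings into the splint kit tray

### The job

This thumb splint needs two strap closures: put exactly two of the three chrome D-ring buckles into the blue kit tray, lying flat inside it and not hanging over the rim. Leave the third D-ring where it lies on the counter.

Things in the scene. Friction and masses are not known exactly. Their poses are not given: they have to be found in the camera images.
- tray: Blue plastic open kit tray, fixed to the counter, empty at first: 140 mm along own x, 190 mm along own y, 24 mm high, walls and floor 4 mm (inside 132 x 182, 20 mm deep). Origin: centre of the underside, at counter level; z up. Bystanders outside it: green finger sleeve, brass tape-measure housing, flat black slide buckle, clip board with an orange splint.
- ring_a: One of three alike: bright chrome D-ring, flat and loose on the counter: round bar 8 mm thick, 42 mm over straight bar and crown of the bow (own x, bow to +x), 52 mm along the straight bar (own y), about 45 g. Origin: middle of the 42 x 52 mm outline, on the underside; z up. Taken from above across its 42 mm. No bystander (all under 55 mm tall) is within 60 mm of its centre.
- ring_b: Second of three alike: bright chrome D-ring, flat and loose on the counter: round bar 8 mm thick, 42 mm over straight bar and crown of the bow (own x, bow to +x), 52 mm along the straight bar (own y), about 45 g. Origin: middle of the 42 x 52 mm outline, on the underside; z up. Taken from above across its 42 mm. No bystander (all under 55 mm tall) is within 60 mm of its centre.
- ring_c: Third of three alike: bright chrome D-ring, flat and loose on the counter: round bar 8 mm thick, 42 mm over straight bar and crown of the bow (own x, bow to +x), 52 mm along the straight bar (own y), about 45 g. Origin: middle of the 42 x 52 mm outline, on the underside; z up. Taken from above across its 42 mm. No bystander (all under 55 mm tall) is within 60 mm of its centre.
Mind the look-alikes: they are no part of the job. Leave any green, orange or yellow look-alike of the ring_c alone.

How it is judged:
By the outcome, as a careful person would: the job done as asked, in the order asked, and still so for the second after the job is handed in, with the robot touching nothing.
It also fails if it takes over 58 s, if anything falls off the work surface, if the arm or the gripper's body presses on something with over 40 N, if the wrist force passes 120 N, or if a joint passes its speed limit or range.

### The arm

A 6-joint arm with a two-finger parallel gripper is mounted at the origin on the work surface. World frame = base frame: x ahead of the robot, y to its left, z up, the work surface at z = 0. Lengths are in m, angles in rad, forces in N, time in s.
With the tool pointing down it reaches from about 0.4 to 0.825 m from the base axis. Payload 7 kg.
Tool frame: the origin (TCP) lies midway between the tips of the shut fingers; the grasp point (between the pads) lies 19 mm behind it; z points along the fingers, y is the line along which they close (so a half turn about z gives the same grasp; the last joint's range is limited). The gripper opens to 88 mm and grips with 3 to 60 N. Pads are 19 mm wide; open, the fingers measure 130 mm over their backs; the gripper's body (78 mm by 193 mm) begins 47 mm behind the grasp point.
Start: joints at [1.566, 0.359, 0.012, 0, -1.224, -0.288], TCP at [0.195, 0.646, 0.227] pointing down, gripper open.
Joint ranges: [-3.07, 3.07], [-1.43, 2.12], [-1.02, 1.25], [-3.03, 1.67], [-3.05, -0], [-3.03, 3.03]. Speed limits (rad/s): [2.39, 2.39, 3.01, 3.14, 3.14, 3.14].

### API

Orientations are given as [roll, pitch, yaw] about the fixed x, y, z axes, in that order (R = Rz(yaw) Ry(pitch) Rx(roll)).
In Python, from station import monitor, viewer, arm gives the robot as it stands.
- The arm moves only by the tool move_arm, never from a script. Its argument "deltas" is a list that holds one entry, the list of rows, each a list of 7 numbers: the turn, a rotation vector about the tool's x, y, z in degrees, then the shift along the tool's x, y, z in m, then the finger opening in m, from 0 to 0.0876. A call has 1 to 12 rows; each row is the pose to reach, as a shift and turn from the pose commanded when the call began, along the tool's axes at that moment; what a row does not reach only later rows make up. A row lasts 1/12 s, in which the tool goes at most 41.7 mm and 7.16 degrees, less where a joint would pass 70% of its speed; a pose out of reach is approached as far as the arm can. A call with a gripper value outside its range is refused whole. The fingers move at their own pace and stop on an object; "force" is the grip in N (left out, the last holds). Time passes only in rows, so rows that repeat a pose let the fingers close. It gives the time, the measured TCP pose, the force and the opening at its end, in the units of the state.
- monitor.get_state(): the state, without advancing time (a new reading comes with each control period).
- viewer.grab_frame(name): name is "scene" or "top" or "wrist"; returns a dict with "frame" (400x640x3 uint8, blue, green, red), "vfov" (degrees; the focal length in pixels is half the picture's height over the tangent of half this angle, whatever the lens; pixels are square), "cx", "cy" (the principal point, pixels), "xyz" and "orientation" of the camera in the world; the wrist camera has in their place "hand_eye" (4x4, takes a point from camera to tool coordinates, whose origin is the TCP and whose axes are the flange's). Camera axes: x right, y down, z forward; pixel columns grow to the right and rows downward; lengths in m; the calibration is good to about 2 mm. A picture is of the moment at which its call begins: read the wrist's pose just before it. There is no depth.
- arm.job_done(): hands the job in, once; it reports no verdict.
The state is a dict: "t": time; "q": joint angles; "qd": joint speeds; "joint_efforts": joint torques, N m; "eef_pos": TCP position; "ee_rot": TCP orientation; "force": force on the tool from outside, world axes, zero at the start; "moment": the same for the moment, N m; "width": finger opening in m.
Only numpy, scipy, OpenCV 4.12 (cv2) and the standard library are available. Lean on these libraries where they do the work, as an engineer would, in place of code of your own. Each camera call takes 0.05 s, during which the arm holds its last target. There are 200 camera calls.

## Working session

There is one attempt and no reset: what is moved stays moved. The work goes in short steps, Python scripts to look and compute and a tool call to move; the robot and the scene stay as the last step left them, time stands still between calls to the robot, and variables do not carry over. Pictures are saved under pics/ and viewed, on a budget of 10 in all, crops included, one or two more only if the job needs it, and the job is handed in when it is done.

Besides the shell and the picture viewer there is one more tool, called after "Request:" as name(argument=value, ...), one argument or row to a line, values as JSON. move_arm: Moves the arm, as the interface text tells. Its arguments: {"type":"object","properties":{"deltas":{"type":"array","items":{"type":"array","items":{"type":"array","items":{"type":"number"}}}},"force":{"type":"number"}},"required":["deltas"]}

```bash
ls; mkdir -p pics; python3 - <<'E'
from station import monitor, viewer, arm
import cv2
s=monitor.get_state(); print({k:s[k] for k in('t','eef_pos','ee_rot','width','force')})
for n in('top','scene'):
    f=viewer.grab_frame(n); cv2.imwrite(f'pics/{n}0.png',f['frame']); print(n,{k:v for k,v in f.items() if k!='frame'})
E
```

```text
pics
{'t': 0.0, 'eef_pos': array([0.19471129, 0.64579995, 0.22563438]), 'ee_rot': array([ 3.13996150e+00, -1.72973559e-04, -2.92839703e-01]), 'width': 0.08765596725414077, 'force': array([-0.01857658,  0.01825518, -0.60133056])}
top {'vfov': 46.74238274592083, 'cx': 319.7054761410938, 'cy': 202.82648201200615, 'xyz': array([ 0.30825744, -0.02356602,  0.90189433]), 'orientation': array([-2.91887130e+00, -2.13281070e-03, -1.44627693e+00])}
scene {'vfov': 47.68994489824323, 'cx': 313.7946201948238, 'cy': 200.78629146871498, 'xyz': array([1.00124844, 0.05085861, 0.75078485]), 'orientation': array([-2.53972495,  0.00936529,  1.69915742])}
```

View pics/top0.png

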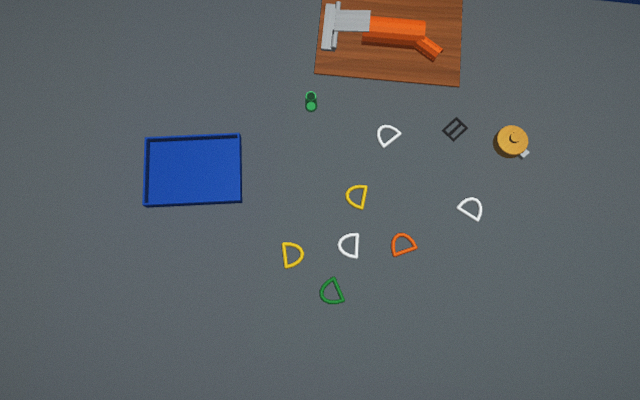

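View pics/scene0.png

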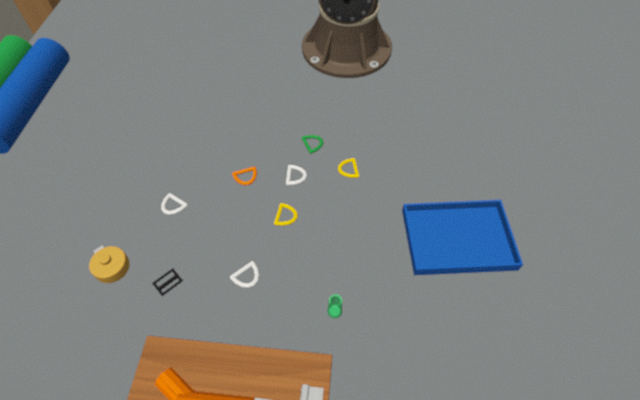

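Top view: the chrome (white) candidates are at (388,135), (349,245) and (471,209). The look-alikes are yellow at (357,196) and (291,255), orange at (403,245) and green at (332,291). Only the three colourless ones fit "bright chrome". The tray is at (193,170). Next I'll measure them and confirm in one enlarged crop.

```bash
cat > h.py <<'E'
import numpy as np, cv2
from scipy.spatial.transform import Rotation as R
from station import monitor, viewer, arm
def cam(f,s=None):
    """camera position and rotation in the world"""
    if 'hand_eye' in f:
        T=np.eye(4); T[:3,:3]=R.from_euler('xyz',s['ee_rot']).as_matrix(); T[:3,3]=s['eef_pos']
        T=T@np.array(f['hand_eye']); return T[:3,3],T[:3,:3]
    return np.array(f['xyz']),R.from_euler('xyz',f['orientation']).as_matrix()
def toworld(f,px,z,s=None):
    p,M=cam(f,s); fl=f['frame'].shape[0]/2/np.tan(np.radians(f['vfov']/2))
    px=np.atleast_2d(px).astype(float)
    d=np.c_[(px[:,0]-f['cx'])/fl,(px[:,1]-f['cy'])/fl,np.ones(len(px))]@M.T
    return p+d*((z-p[2])/d[:,2])[:,None]
def rings(f,z=0.004,s=None,amin=150):
    """low-saturation bright blobs: list of (pixel centre, world xy centre, yaw of own x, size)"""
    hsv=cv2.cvtColor(f['frame'],cv2.COLOR_BGR2HSV)
    m=((hsv[...,1]<50)&(hsv[...,2]>150)).astype(np.uint8)
    m=cv2.morphologyEx(m,cv2.MORPH_CLOSE,np.ones((3,3)))
    out=[]
    for c in cv2.findContours(m,cv2.RETR_EXTERNAL,cv2.CHAIN_APPROX_NONE)[0]:
        if cv2.contourArea(c)<amin: continue
        w=toworld(f,c[:,0],z,s)[:,:2]
        h=cv2.convexHull((w*1e4).astype(np.float32))[:,0]/1e4
        # own x: direction with flat side: minimise width 42 direction, scan yaw, match D outline
        best=None
        for y in np.radians(np.arange(0,360,1)):
            ex=np.array([np.cos(y),np.sin(y)]); ey=np.array([-ex[1],ex[0]])
            a,b=h@ex,h@ey
            wx,wy=np.ptp(a),np.ptp(b)
            cen=ex*(a.max()+a.min())/2+ey*(b.max()+b.min())/2
            M=cv2.moments((h*1e4).astype(np.float32)); g=np.array([M['m10'],M['m01']])/M['m00']/1e4
            cost=abs(wx-.042)+abs(wy-.052)+(0.01 if (g-cen)@ex>0 else 0)+abs((g-cen)@ey)
            if best is None or cost<best[0]: best=(cost,cen,np.degrees(y),wx,wy)
        out.append((c[:,0].mean(0).round(),best[1].round(4),best[2],round(best[3],4),round(best[4],4),round(best[0],4)))
    return out
E
python3 - <<'E'
from h import *
for n in('top','scene'):
    f=viewer.grab_frame(n)
    for r in rings(f): print(n,*r,'dist',np.hypot(*r[1]).round(3))
    hsv=cv2.cvtColor(f['frame'],cv2.COLOR_BGR2HSV)
    m=((abs(hsv[...,0].astype(int)-112)<12)&(hsv[...,1]>150)).astype(np.uint8)
    c=max([c for c in cv2.findContours(m,0,2)[0] if (n=='top' or c[:,0,0].mean()>300)],key=cv2.contourArea)
    w=toworld(f,c[:,0],0.024 if n=='top' else .024)
    r=cv2.minAreaRect((w[:,:2]*1e3).astype(np.float32)); print('tray',r,np.hypot(*r[0]))
    if n=='top':
        cv2.imwrite('pics/crop.png',cv2.resize(f['frame'][110:310,270:500],None,fx=3,fy=3,interpolation=cv2.INTER_CUBIC))
E
```

```text
top [350. 245.] [ 0.4351 -0.0648] 89.0 0.0418 0.0494 0.0035 dist 0.44
top [471. 208.] [ 0.5401 -0.2991] 339.0 0.0418 0.0494 0.0035 dist 0.617
top [387. 134.] [ 0.6732 -0.1191] 41.0 0.0418 0.0494 0.0038 dist 0.684
top [342.  23.] [ 0.9119 -0.0076] 272.0 0.1002 0.12 0.1309 dist 0.912
tray ((542.4611206054688, 258.08612060546875), (144.59571838378906, 193.4093017578125), 10.084044456481934) 600.7266541595449
scene [311. 393.] [0.8525 0.0198] 317.0 0.0364 0.0356 0.0226 dist 0.853
scene [246. 275.] [ 0.6713 -0.1204] 46.0 0.0446 0.053 0.0036 dist 0.682
scene [172. 204.] [ 0.5383 -0.3038] 334.0 0.0448 0.0543 0.0058 dist 0.618
scene [294. 175.] [ 0.4317 -0.0677] 96.00000000000001 0.0434 0.0556 0.0049 dist 0.437
tray ((550.0827026367188, 257.187744140625), (147.98272705078125, 193.59759521484375), 9.862659454345703) 607.2367869919117
```

View pics/crop.png

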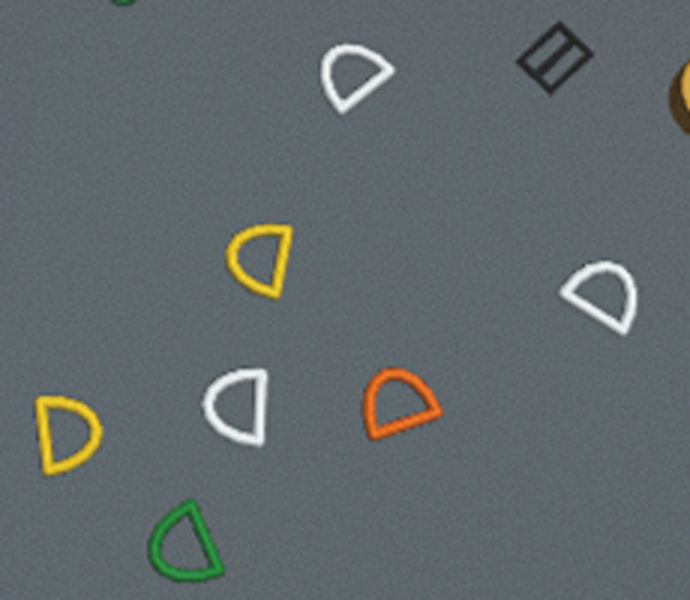

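The crop confirms three colourless chrome D-rings. The look-alikes are clearly coloured. I'll take the ones at (388,135) and (471,209). The one at (349,245) stays: it is close in and crowded by look-alikes.

```bash
cat >> h.py <<'E'
def delta(x,y,z,yaw):
    s=monitor.get_state(); M=R.from_euler('xyz',s['ee_rot'])
    T=R.from_euler('xyz',[np.pi,0,np.radians(yaw)])
    print('row',(M.inv()*T).as_rotvec(degrees=True).round(2),M.inv().apply(np.array([x,y,z])-s['eef_pos']).round(4),'t',s['t'])
E
python3 -c "
from h import *
delta(.66,-.12,.16,-47)"
```

```text
row [ 6.000e-02 -2.000e-02  3.022e+01] [0.6665 0.599  0.0667] t 0.2
```

Request:
move_arm(
  deltas=[
    [[0,0,30.2,0.6665,0.599,0.0667,0.0876],[0,0,30.2,0.6665,0.599,0.0667,0.0876],[0,0,30.2,0.6665,0.599,0.0667,0.0876],[0,0,30.2,0.6665,0.599,0.0667,0.0876],[0,0,30.2,0.6665,0.599,0.0667,0.0876],[0,0,30.2,0.6665,0.599,0.0667,0.0876],[0,0,30.2,0.6665,0.599,0.0667,0.0876],[0,0,30.2,0.6665,0.599,0.0667,0.0876],[0,0,30.2,0.6665,0.599,0.0667,0.0876],[0,0,30.2,0.6665,0.599,0.0667,0.0876],[0,0,30.2,0.6665,0.599,0.0667,0.0876],[0,0,30.2,0.6665,0.599,0.0667,0.0876]],
  ],
)

```text
t: 1.2
eef_pos: [0.4542, 0.2182, 0.1896]
ee_rot: [-3.141, 0.0, -0.819]
force: [1.3, 0.5, 0.0]
width: 0.0873
```

```bash
python3 -c "
from h import *
s=monitor.get_state();print(s['eef_pos'],s['q'])
delta(.66,-.12,.16,-47)"
```

```text
[0.45422763 0.2182256  0.18960248] [ 8.38294443e-01  1.04801594e-01 -4.12949956e-01 -4.42269794e-05
 -1.05240716e+00 -8.69277213e-02]
row [-0.04  0.01  0.05] [0.3876 0.0805 0.0295] t 1.2
```

Request:
move_arm(
  deltas=[
    [[0,0,0,0.3876,0.0805,0.0295,0.0876],[0,0,0,0.3876,0.0805,0.0295,0.0876],[0,0,0,0.3876,0.0805,0.0295,0.0876],[0,0,0,0.3876,0.0805,0.0295,0.0876],[0,0,0,0.3876,0.0805,0.0295,0.0876],[0,0,0,0.3876,0.0805,0.0295,0.0876],[0,0,0,0.3876,0.0805,0.0295,0.0876],[0,0,0,0.3876,0.0805,0.0295,0.0876],[0,0,0,0.3876,0.0805,0.0295,0.0876],[0,0,0,0.3876,0.0805,0.0295,0.0876],[0,0,0,0.3876,0.0805,0.0295,0.0876],[0,0,0,0.3876,0.0805,0.0295,0.0876]],
  ],
)

```text
t: 2.2
eef_pos: [0.6592, -0.1197, 0.1587]
ee_rot: [3.14, 0.001, -0.823]
force: [-0.0, 0.4, -0.4]
width: 0.0877
```

```bash
python3 -c "
from h import *
s=monitor.get_state();print(s['eef_pos'],s['ee_rot'])
f=viewer.grab_frame('wrist');cv2.imwrite('pics/w1.png',f['frame'])
print(f['hand_eye'],f['vfov'])
for r in rings(f,s=s): print(*r)
"
```

```text
[ 0.65915489 -0.11968475  0.15868186] [ 3.14023162e+00  1.20950967e-03 -8.22550636e-01]
[[-6.04108455e-04 -9.69465276e-01 -2.45227880e-01  6.59198755e-02]
 [ 9.99998878e-01 -9.21763957e-04  1.18057691e-03  8.02560946e-05]
 [-1.37057054e-03 -2.45226892e-01  9.69464746e-01 -1.57271015e-01]
 [ 0.00000000e+00  0.00000000e+00  0.00000000e+00  1.00000000e+00]] 67.1939909509027
[240. 370.] [0.583  0.1347] 43.0 0.5692 0.1027 0.5805
[398. 282.] [ 0.5102 -0.0953] 115.0 0.0338 0.0522 0.009
[369. 282.] [ 0.5323 -0.074 ] 202.0 0.0312 0.0285 0.0349
[287. 284.] [ 0.6039 -0.0033] 132.0 0.0422 0.1603 0.1103
[ 42. 141.] [0.892  0.0318] 309.0 0.1977 0.1335 0.2372
[416. 132.] [ 0.6383 -0.2097] 43.0 0.556 0.2364 0.7071
```

View pics/w1.png

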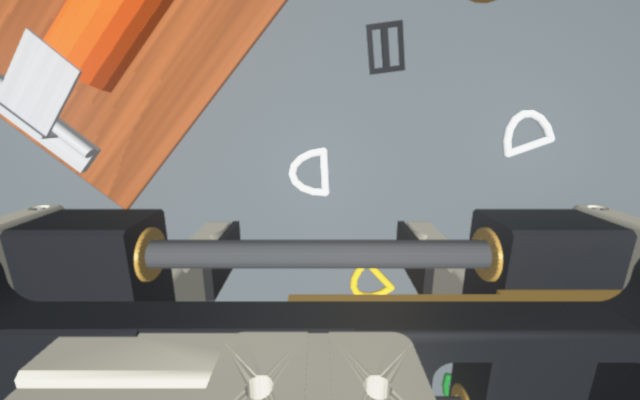

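The wrist view shows the ring at (310,172), aligned with the closing line, and the second one at (527,133). The background is brighter here, so I'll raise the threshold.

```bash
sed -i 's/def rings(f,z=0.004,s=None,amin=150)/def rings(f,z=0.004,s=None,amin=150,v=150)/; s/hsv\[...,2\]>150/hsv[...,2]>v/' h.py; python3 -c "
from h import *
s=monitor.get_state()
f=viewer.grab_frame('wrist')
for r in rings(f,s=s,v=215): print(*r)
"
```

```text
[377. 387.] [0.4192 0.0274] 258.0 0.0309 0.0411 0.0223
[260. 387.] [0.53   0.1299] 99.0 0.0411 0.0308 0.0231
[112. 379.] [0.6738 0.2488] 128.0 0.0407 0.2454 0.1975
[313. 171.] [ 0.6718 -0.1193] 48.00000000000001 0.0419 0.0507 0.0019
[527. 133.] [ 0.5391 -0.3026] 334.0 0.0414 0.0512 0.0014
[ 46. 135.] [0.8928 0.0387] 114.00000000000001 0.0423 0.0924 0.0471
[36. 82.] [ 0.9268 -0.0039] 94.0 0.0788 0.059 0.0438
```

```bash
python3 -c "
from h import *
delta(.672,-.1195,.03,-44);delta(.672,-.1195,.003,-44)"
```

```text
row [ 0.02  0.03 -2.99] [ 0.0102 -0.0086  0.1297] t 2.3
row [ 0.02  0.03 -2.99] [ 0.0102 -0.0086  0.1567] t 2.3
```

Request:
move_arm(
  deltas=[
    [[0,0,-3,0.0102,-0.0086,0.04,0.0876],[0,0,-3,0.0102,-0.0086,0.075,0.0876],[0,0,-3,0.0102,-0.0086,0.11,0.0876],[0,0,-3,0.0102,-0.0086,0.13,0.0876],[0,0,-3,0.0102,-0.0086,0.138,0.0876],[0,0,-3,0.0102,-0.0086,0.145,0.0876],[0,0,-3,0.0102,-0.0086,0.151,0.0876],[0,0,-3,0.0102,-0.0086,0.155,0.0876],[0,0,-3,0.0102,-0.0086,0.155,0.0876]],
  ],
  force=15,
)

```text
t: 3.05
eef_pos: [0.673, -0.1195, 0.0056]
ee_rot: [-3.141, -0.001, -0.767]
force: [-0.2, -0.3, 0.3]
width: 0.0877
```

Request:
move_arm(
  deltas=[
    [[0,0,0,0,0,0.0025,0.0876],[0,0,0,0,0,0.0025,0.03],[0,0,0,0,0,0.0025,0.03],[0,0,0,0,0,0.0025,0.03],[0,0,0,0,0,0.0025,0.03],[0,0,0,0,0,0.0025,0.03],[0,0,0,0,0,0.0025,0.03],[0,0,0,0,0,0.0025,0.03],[0,0,0,0,0,0.0025,0.03]],
  ],
  force=15,
)

```text
t: 3.8
eef_pos: [0.6726, -0.1198, 0.0024]
ee_rot: [3.142, -0.0, -0.768]
force: [-0.3, -0.3, 0.5]
width: 0.0412
```

Held at 41 mm. Lifting.

Request:
move_arm(
  deltas=[
    [[0,0,0,0,0,0,0.03],[0,0,0,0,0,-0.01,0.03],[0,0,0,0,0,-0.03,0.03],[0,0,0,0,0,-0.06,0.03],[0,0,0,0,0,-0.1,0.03],[0,0,0,0,0,-0.12,0.03],[0,0,0,0,0,-0.12,0.03]],
  ],
  force=25,
)

```text
t: 4.38
eef_pos: [0.676, -0.12, 0.1298]
ee_rot: [-3.135, -0.008, -0.767]
force: [0.6, -0.3, 0.0]
width: 0.0406
```

```bash
python3 -c "
from h import *
s=monitor.get_state();print(s['eef_pos'],s['width'],s['force'])
delta(.537,.302,.12,-80)
f=viewer.grab_frame('wrist');cv2.imwrite('pics/w2.png',f['frame'])"
```

```text
[ 0.67598959 -0.12001519  0.12984185] 0.04062847521668265 [ 0.56270241 -0.28581962  0.04086724]
row [-0.5  -0.3  36.08] [-0.3929 -0.2075  0.0082] t 4.3833
```

View pics/w2.png

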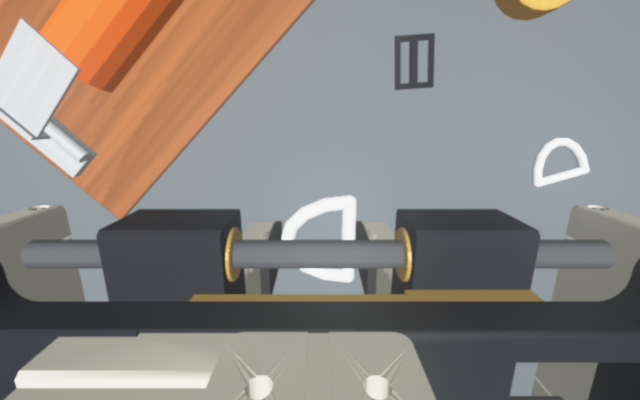

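The ring is held level between the fingers at about (322,238). Now over to the tray.

Request:
move_arm(
  deltas=[
    [[0,0,36,-0.3929,-0.2075,0.0,0.03],[0,0,36,-0.3929,-0.2075,0.0,0.03],[0,0,36,-0.3929,-0.2075,0.0,0.03],[0,0,36,-0.3929,-0.2075,0.0,0.03],[0,0,36,-0.3929,-0.2075,0.0,0.03],[0,0,36,-0.3929,-0.2075,0.0,0.03],[0,0,36,-0.3929,-0.2075,0.0,0.03],[0,0,36,-0.3929,-0.2075,0.0,0.03],[0,0,36,-0.3929,-0.2075,0.0,0.03],[0,0,36,-0.3929,-0.2075,0.0,0.03],[0,0,36,-0.3929,-0.2075,0.0,0.03],[0,0,36,-0.3929,-0.2075,0.0,0.03]],
  ],
)

```text
t: 5.43
eef_pos: [0.532, 0.3078, 0.122]
ee_rot: [-3.142, 0.0, -1.391]
force: [0.8, -1.6, -1.0]
width: 0.0404
```

```bash
python3 -c "
from h import *
s=monitor.get_state();print(s['eef_pos'],s['width'])
delta(.537,.302,.12,-80)"
```

```text
[0.53198042 0.30775559 0.1219752 ] 0.04044888642467371
row [-0.    0.03  0.29] [ 0.0066 -0.0039  0.002 ] t 5.4333
```

Request:
move_arm(
  deltas=[
    [[0,0,0,0.0066,-0.0039,0.0,0.03],[0,0,0,0.0066,-0.0039,0.0,0.03],[0,0,0,0.0066,-0.0039,0.03,0.03],[0,0,0,0.0066,-0.0039,0.06,0.03],[0,0,0,0.0066,-0.0039,0.085,0.03],[0,0,0,0.0066,-0.0039,0.1,0.03],[0,0,0,0.0066,-0.0039,0.107,0.03],[0,0,0,0.0066,-0.0039,0.11,0.03],[0,0,0,0.0066,-0.0039,0.11,0.03]],
  ],
)

```text
t: 6.18
eef_pos: [0.5392, 0.2957, 0.0123]
ee_rot: [3.141, -0.001, -1.397]
force: [-1.0, 0.1, -0.6]
width: 0.0403
```

Request:
move_arm(
  deltas=[
    [[0,0,0,0,0,0.003,0.03],[0,0,0,0,0,0.005,0.03],[0,0,0,0,0,0.005,0.03],[0,0,0,0,0,0.005,0.058],[0,0,0,0,0,0.005,0.058],[0,0,0,0,0,0.005,0.058],[0,0,0,0,0,0.005,0.058],[0,0,0,0,0,0.005,0.058]],
  ],
)

```text
t: 6.85
eef_pos: [0.5389, 0.2967, 0.0076]
ee_rot: [-3.141, 0.0, -1.396]
force: [-0.9, -0.8, -0.3]
width: 0.0578
```

Request:
move_arm(
  deltas=[
    [[0,0,0,0,0,-0.01,0.058],[0,0,0,0,0,-0.03,0.058],[0,0,0,0,0,-0.06,0.058],[0,0,0,0,0,-0.1,0.058],[0,0,0,0,0,-0.13,0.0876],[0,0,0,0,0,-0.13,0.0876],[0,0,0,0,0,-0.13,0.0876]],
  ],
)

```text
t: 7.43
eef_pos: [0.5399, 0.2975, 0.1409]
ee_rot: [-3.137, 0.003, -1.396]
force: [0.4, -0.7, 0.2]
width: 0.0727
```

```bash
python3 -c "
from h import *
delta(.539,-.3025,.12,-115)"
```

```text
row [-0.2   0.25 35.03] [0.5907 0.1055 0.0186] t 7.4333
```

Request:
move_arm(
  deltas=[
    [[0,0,35,0.59,0.105,0.0,0.0876],[0,0,35,0.59,0.105,0.0,0.0876],[0,0,35,0.59,0.105,0.0,0.0876],[0,0,35,0.59,0.105,0.0,0.0876],[0,0,35,0.59,0.105,0.0,0.0876],[0,0,35,0.59,0.105,0.0,0.0876],[0,0,35,0.59,0.105,0.0,0.0876],[0,0,35,0.59,0.105,0.0,0.0876],[0,0,35,0.59,0.105,0.0,0.0876],[0,0,35,0.59,0.105,0.0,0.0876],[0,0,35,0.59,0.105,0.0,0.0876],[0,0,35,0.59,0.105,0.0,0.0876]],
  ],
)

```text
t: 8.43
eef_pos: [0.5372, -0.2054, 0.1369]
ee_rot: [3.14, -0.0, -2.007]
force: [1.5, 1.0, 0.2]
width: 0.0871
```

```bash
python3 -c "
from h import *
delta(.539,-.3025,.14,-115)"
```

```text
row [ 0.09 -0.02  0.03] [ 0.0873 -0.0427 -0.0032] t 8.4333
```

Request:
move_arm(
  deltas=[
    [[0,0,0,0.06,-0.03,-0.003,0.0876],[0,0,0,0.06,-0.03,-0.003,0.0876],[0,0,0,0.06,-0.03,-0.003,0.0876],[0,0,0,0.06,-0.03,-0.003,0.0876],[0,0,0,0.06,-0.03,-0.003,0.0876]],
  ],
)

```text
t: 8.85
eef_pos: [0.5393, -0.2704, 0.1396]
ee_rot: [3.14, -0.0, -2.008]
force: [0.2, -0.6, 0.1]
width: 0.0875
```

```bash
python3 -c "
from h import *
s=monitor.get_state();print(s['eef_pos'])
f=viewer.grab_frame('wrist');cv2.imwrite('pics/w3.png',f['frame'])
for r in rings(f,s=s,v=215): print(*r)
f=viewer.grab_frame('top');cv2.imwrite('pics/t2.png',f['frame'])
for r in rings(f): print('top',*r)
delta(.539,-.3025,.005,-115)"
```

```text
[ 0.5393299  -0.27036322  0.13956853]
[377. 388.] [ 0.5798 -0.0146] 101.0 0.0385 0.0289 0.0266
[261. 387.] [ 0.7063 -0.0755] 4.0 0.0325 0.0323 0.0291
[111. 380.] [ 0.863  -0.1573] 58.00000000000001 0.0416 0.2275 0.1836
[308. 156.] [ 0.5398 -0.3025] 332.0 0.0417 0.0517 0.0008
[136. 118.] [ 0.6672 -0.4014] 273.0 0.0191 0.0197 0.0552
top [585. 142.] [ 0.7119 -0.5242] 172.0 0.0497 0.1764 0.1323
top [182. 182.] [0.5437 0.2611] 93.0 0.4592 0.5948 0.9604
top [489.  30.] [ 0.9375 -0.316 ] 87.0 0.042 0.1601 0.1105
top [329.  24.] [0.9092 0.0268] 278.0 0.0416 0.1198 0.0702
row [ 0.05 -0.    0.08] [ 0.0302 -0.0131  0.1351] t 8.95
```

View pics/w3.png

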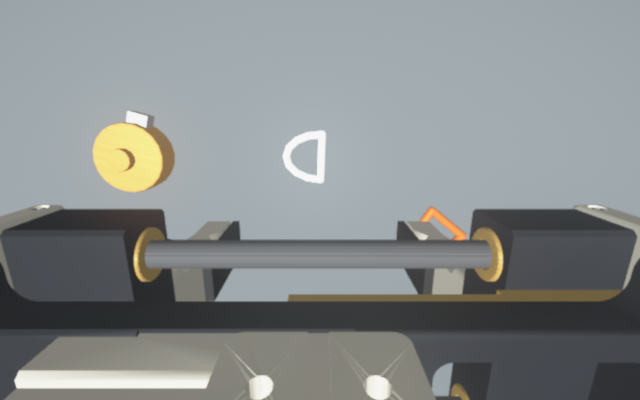

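View pics/t2.png

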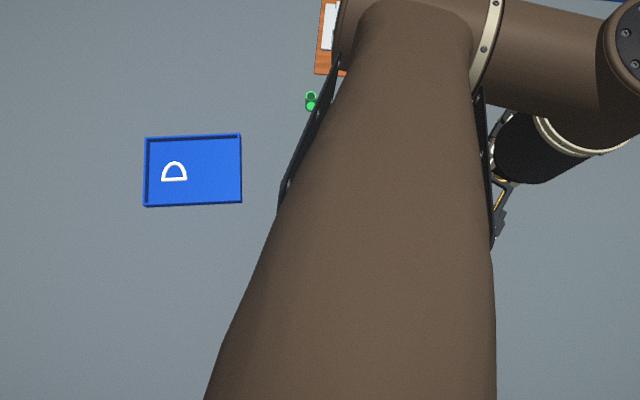

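The first ring lies in the tray at (174,171). The second is under the wrist at (308,156) and well aligned. Descending.

Request:
move_arm(
  deltas=[
    [[0,0,2,0.0302,-0.0135,0.02,0.0876],[0,0,2,0.0302,-0.0135,0.05,0.0876],[0,0,2,0.0302,-0.0135,0.085,0.0876],[0,0,2,0.0302,-0.0135,0.11,0.0876],[0,0,2,0.0302,-0.0135,0.12,0.0876],[0,0,2,0.0302,-0.0135,0.127,0.0876],[0,0,2,0.0302,-0.0135,0.132,0.0876],[0,0,2,0.0302,-0.0135,0.135,0.0876],[0,0,2,0.0302,-0.0135,0.135,0.0876]],
  ],
  force=15,
)

```text
t: 9.7
eef_pos: [0.5404, -0.3034, 0.0062]
ee_rot: [-3.14, 0.0, -2.041]
force: [0.5, 0.8, 0.3]
width: 0.0873
```

Request:
move_arm(
  deltas=[
    [[0,0,0,0,0,0.0027,0.0876],[0,0,0,0,0,0.0027,0.03],[0,0,0,0,0,0.0027,0.03],[0,0,0,0,0,0.0027,0.03],[0,0,0,0,0,0.0027,0.03],[0,0,0,0,0,0.0027,0.03],[0,0,0,0,0,0.0027,0.03],[0,0,0,0,0,0.0027,0.03],[0,0,0,0,0,0.0027,0.03]],
  ],
  force=15,
)

```text
t: 10.45
eef_pos: [0.5395, -0.3036, 0.0027]
ee_rot: [3.141, -0.0, -2.042]
force: [-0.4, 0.6, 1.7]
width: 0.0409
```

Request:
move_arm(
  deltas=[
    [[0,0,0,0,0,0,0.03],[0,0,0,0,0,-0.01,0.03],[0,0,0,0,0,-0.03,0.03],[0,0,0,0,0,-0.06,0.03],[0,0,0,0,0,-0.1,0.03],[0,0,0,0,0,-0.12,0.03],[0,0,0,0,0,-0.12,0.03]],
  ],
  force=25,
)

```text
t: 11.03
eef_pos: [0.5428, -0.3048, 0.1295]
ee_rot: [-3.132, 0.001, -2.041]
force: [0.1, -0.5, -0.1]
width: 0.0408
```

```bash
python3 -c "
from h import *
delta(.553,.213,.12,-80)"
```

```text
row [ -0.55  -0.12 -36.92] [-0.4663  0.2254  0.0079] t 11.0333
```

Request:
move_arm(
  deltas=[
    [[0,0,-37,-0.4663,0.2254,0,0.03],[0,0,-37,-0.4663,0.2254,0,0.03],[0,0,-37,-0.4663,0.2254,0,0.03],[0,0,-37,-0.4663,0.2254,0,0.03],[0,0,-37,-0.4663,0.2254,0,0.03],[0,0,-37,-0.4663,0.2254,0,0.03],[0,0,-37,-0.4663,0.2254,0,0.03],[0,0,-37,-0.4663,0.2254,0,0.03],[0,0,-37,-0.4663,0.2254,0,0.03],[0,0,-37,-0.4663,0.2254,0,0.03],[0,0,-37,-0.4663,0.2254,0,0.03],[0,0,-37,-0.4663,0.2254,0,0.03]],
  ],
)

```text
t: 12.03
eef_pos: [0.5494, 0.1984, 0.1234]
ee_rot: [-3.141, 0.0, -1.396]
force: [1.3, -1.4, -0.2]
width: 0.0406
```

Request:
move_arm(
  deltas=[
    [[0,0,0,-0.05,0,0,0.03],[0,0,0,-0.05,0,0,0.03],[0,0,0,-0.05,0,0,0.03],[0,0,0,-0.05,0,0,0.03]],
  ],
)

```text
t: 12.37
eef_pos: [0.5407, 0.246, 0.1228]
ee_rot: [3.141, -0.0, -1.394]
force: [-0.1, 0.0, 0.5]
width: 0.0407
```

```bash
python3 -c "
from h import *
delta(.553,.213,.0125,-80)"
```

```text
row [ 0.03 -0.01  0.12] [ 0.0346 -0.0064  0.1103] t 12.3667
```

Request:
move_arm(
  deltas=[
    [[0,0,0,0.0346,-0.0064,0,0.03],[0,0,0,0.0346,-0.0064,0,0.03],[0,0,0,0.0346,-0.0064,0.03,0.03],[0,0,0,0.0346,-0.0064,0.06,0.03],[0,0,0,0.0346,-0.0064,0.085,0.03],[0,0,0,0.0346,-0.0064,0.1,0.03],[0,0,0,0.0346,-0.0064,0.107,0.03],[0,0,0,0.0346,-0.0064,0.11,0.03],[0,0,0,0.0346,-0.0064,0.11,0.03]],
  ],
)

```text
t: 13.12
eef_pos: [0.5538, 0.2117, 0.0128]
ee_rot: [3.141, -0.0, -1.397]
force: [0.2, -0.1, 0.5]
width: 0.0406
```

Request:
move_arm(
  deltas=[
    [[0,0,0,0,0,0.003,0.03],[0,0,0,0,0,0.005,0.03],[0,0,0,0,0,0.005,0.03],[0,0,0,0,0,0.005,0.058],[0,0,0,0,0,0.005,0.058],[0,0,0,0,0,0.005,0.058],[0,0,0,0,0,0.005,0.058],[0,0,0,0,0,0.005,0.058]],
  ],
)

```text
t: 13.78
eef_pos: [0.5536, 0.2127, 0.0079]
ee_rot: [-3.141, 0.0, -1.396]
force: [0.2, 0.2, -0.2]
width: 0.0579
```

Request:
move_arm(
  deltas=[
    [[0,0,0,0,0,-0.01,0.058],[0,0,0,0,0,-0.03,0.058],[0,0,0,0,0,-0.06,0.058],[0,0,0,0,0,-0.1,0.058],[0,0,0,0,0,-0.13,0.058],[0,0,0,-0.25,0.05,-0.18,0.058],[0,0,0,-0.25,0.05,-0.18,0.058],[0,0,0,-0.25,0.05,-0.18,0.058],[0,0,0,-0.25,0.05,-0.18,0.058],[0,0,0,-0.25,0.05,-0.18,0.058],[0,0,0,-0.25,0.05,-0.18,0.058],[0,0,0,-0.25,0.05,-0.18,0.058]],
  ],
)

```text
t: 14.78
eef_pos: [0.4592, 0.4553, 0.19]
ee_rot: [-3.139, 0.003, -1.392]
force: [1.0, -0.7, -1.1]
width: 0.0582
```

```bash
python3 -c "
from h import *
s=monitor.get_state();print(s['t'],s['eef_pos'],s['width'])
f=viewer.grab_frame('top');cv2.imwrite('pics/t3.png',f['frame'])
g=viewer.grab_frame('scene');cv2.imwrite('pics/s3.png',g['frame'])"
```

```text
14.7833 [0.45923923 0.45531652 0.19002638] 0.058176702936880716
```

View pics/s3.png

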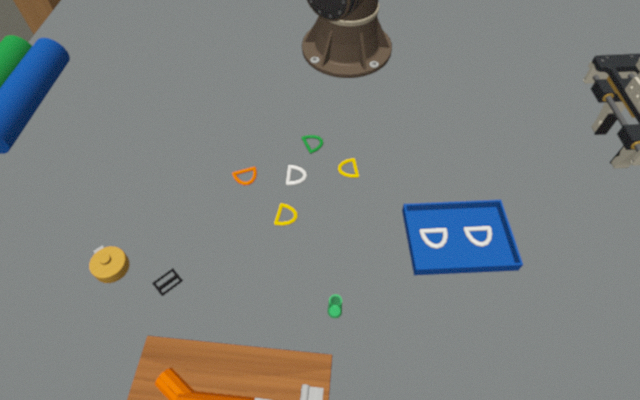

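View pics/t3.png

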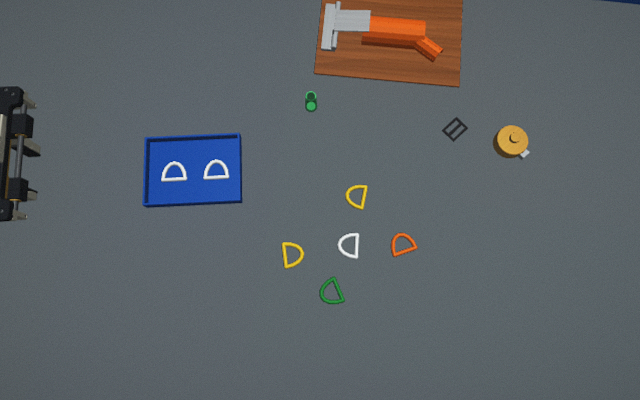

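Both rings lie flat in the tray, at (174,171) and (216,169) in the top view. The third is untouched at (349,245), everything else is in place, and the arm is clear.

```bash
python3 -c "
from station import arm
print(arm.job_done())"
```

```text
the job is handed in; nothing more can be done
None
```

Two of the three chrome D-rings are now in the blue kit tray, and the job is handed in. Each was gripped across its 42 mm and set down on the tray floor; the arm's clock read about 15 s of the 58 s allowed.

The last top and scene pictures show both rings flat inside the tray and clear of the rim. The third chrome ring is where it lay, and the coloured look-alikes and bystanders have not moved. The gripper is empty and away from the tray. Force readings stayed under 2 N at the end of every move, and no check failed.

The two cameras disagreed by about 8 mm on the tray's x position. I used the midpoint, which left enough room for the fingers.

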